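Centre-punch the drill spot of a coat-hook bracket

ROBOT

A 6-joint arm with a two-finger parallel gripper is mounted at the origin on the work surface. World frame = base frame: x ahead of the robot, y to its left, z up, the work surface at z = 0. Lengths are in m, angles in degrees, forces in N, time in s.
With the tool pointing down it reaches from about 0.3 to 0.75 m from the base axis. Payload 8.5 kg.
Tool frame: the origin (TCP) lies at the very end of the fingers, on their centre line; the grasp point (between the pads) lies 19 mm behind it; z points along the fingers, y is the line along which they close (so a half turn about z gives the same grasp; the last joint's range is limited). The gripper opens to 85 mm and grips with 20 to 120 N. Pads are 22 mm wide; open, the fingers measure 114 mm over their backs; the gripper's body (76 mm by 85 mm) begins 54 mm behind the grasp point. The pads swing forward as they close: fully open they stand 13 mm farther back than shut.
Start: joints at [-80.002, 21.807, 74.336, -0, 83.858, -12.336], TCP at [0.209, -0.509, 0.231] pointing down, gripper open.
Joint ranges: [-178.18, 178.18], [-50.72, 133.34], [12.68, 142.11], [-81.47, 261.47], [9.98, 163.14], [-165.26, 165.26]. Speed limits (degrees/s): [136.94, 136.94, 180, 180, 180, 180].

INTERFACE

Orientations are given as a 3x3 rotation matrix whose columns are the frame's x, y, z axes.
In Python, from rig import env, imaging gives the robot as it stands. The module is installed in compiled form; this text tells all that it offers.
- The arm moves only by the tool arm_command, never from a script. Its arguments are lists of equal length, an entry for each row: "turn": the turn, a rotation vector about the tool's x, y, z in units of 5 degrees (1.0 is 5 degrees), a list of three; "xyz": the shift along the tool's x, y, z in units of 50 mm (1.0 is 50 mm), a list of three; "claw": the finger opening in mm, from 0 to 85.4. A call has 1 to 12 rows; each row shifts and turns the commanded pose from where the row before left it, along the tool's axes as they then stand; what a row does not reach is not made up. A row lasts 1/10 s, in which the tool goes at most 50 mm and 8.59 degrees, less where a joint would pass 70% of its speed; a pose out of reach is approached as far as the arm can. A call is refused whole if a number of a shift passes 1 or a number of a turn 1, either way. A call with a gripper value outside its range is refused whole. The fingers move at their own pace and stop on an object; "squeeze" is the grip in N (left out, the last holds). Time passes only in rows, so rows that do not move let the fingers close. It gives the time, the measured TCP pose, the force, the opening and the grip force at its end, in the units of the state.
- env.observe(): the state, without advancing time (a new reading comes with each control period).
- imaging.get_image(name): name is "side" or "top" or "wrist"; returns (picture, depth): 420x560x3 uint8, blue, green, red; 420x560 float32, m along the optical axis (not along the pixel's ray), 0 where there is no reading.
- imaging.camera_info(name): a dict with "camera_matrix" (3x3 intrinsics, pixels), "k1" (the pictures are not rectified: a ray, as slopes to the right and down, at radius r is drawn at 1 + k1 r^2 times it, then the intrinsics apply), "rvec" (rotation vector, rad) and "tvec" (3), from world to camera coordinates, as OpenCV has them. Camera axes: x right, y down, z forward; pixel columns grow to the right and rows downward; lengths in m; the calibration is good to about 2 mm. A picture is of the moment at which its call begins: read the wrist's pose just before it. camera_info takes no time and is no camera call; for the wrist camera it gives the pose at the moment of the call.
- env.close_job(): hands the job in; it is judged then, once.
The state is a dict: "time_s": time; "q": joint angles; "qvel": joint speeds; "joint_efforts": joint torques, N m; "position": TCP position; "tool_rot": TCP orientation; "ft_force": force on the tool from outside, world axes, zero at the start; "wrist_torque": the same for the moment, N m; "grip_width": finger opening in m; "gripper_force": force on a finger pad.
Only numpy, scipy, OpenCV 4.12 (cv2) and the standard library are available. Lean on these libraries where they do the work, as an engineer would, in place of code of your own. Each camera call takes 0.05 s, during which the arm holds its last target. There are 200 camera calls.

TASK

Take the spring-loaded centre punch out of its wooden stand, put its point through the guide bush of the marking jig and press it straight down on the bracket blank until the hidden spring snaps, without ramming it on after that. Then put the punch back in the stand, upright with its collar resting on the block, and let go. Leave the other things on the desk alone.

Things in the scene. Friction and masses are not known exactly. Their poses are not given: they have to be found in the camera images.
- punch: Centre punch, steel and brass, about 0.18 kg, upright in the stand at the start. Origin on its axis under the collar, z up the axis. Upwards: collar 30 mm wide, 4 mm thick; plain round grip 18 mm wide to z = 56 mm; cap 20 mm wide to z = 64 mm. Downwards: sleeve 14 mm wide to z = -18 mm; sprung spindle 6 mm wide with a round point at z = -54 mm when unloaded, sliding in up to 3.6 mm.
- trigger (a joint): Hidden snap spring, which lies in the jig under the drill spot: 0 rad cocked, about 0.42 rad while snapped, 0 again when let up. As the punch is pressed on the spot the force starts near 2 N and grows about 4 N per mm; at about 14 N (3.5 mm) it snaps: the spot gives 1.7 mm and the force falls at once by about 3 N. Within 2 mm more all is solid and the force climbs again; over 22 N is ramming.
- stand: Beech block 70 x 70 mm, 70 mm high, fixed to the desk, with one vertical bore 17 mm wide right through its middle, 3 mm chamfer. The punch stands in it, sleeve and spindle in the bore and collar on the block's top. Origin at the centre of the underside.
- jig: Marking jig fixed to the desk: grey base 140 x 90 x 6 mm (140 along x) with the aluminium bracket blank, a bar 110 x 38 mm, lying along it under a dark steel bridge 27 mm high that holds the guide bush. Origin at the centre of the underside. The blank's top is 7 to 18.5 mm above the desk: the stock's thickness differs each time and must be found by feel.
- guide (a point): Centre of the mouth of the upright steel guide bush in the bridge, 34 mm above the desk. Inside: mouth 16 mm wide, tapering over 7 mm to a bore 8 mm wide that ends 22 mm above the desk, over the blank. The punch must be upright on the bush's axis.
- mug: bystander: white mug 76 mm wide, 85 mm high; origin at the centre of its underside
- tape: bystander: clear tape ring lying flat, 68 mm wide, 20 mm high; origin at the centre of its underside
- glue: bystander: white glue bottle 44 mm wide, 110 mm high; origin at the centre of its underside
- carton: bystander: cardboard carton 80 x 120 x 45 mm; origin at the centre of its underside
There are look-alikes about, which are no part of the job. Leave any orange look-alike of the punch alone.

How it is judged:
By the outcome, as a careful person would: the job done as asked, in the order asked, and still so for the second after the job is handed in, with the robot touching nothing.
It also fails if it takes over 54 s, if anything falls off the work surface, if the arm or the gripper's body presses on something with over 40 N, if the wrist force passes 120 N, or if a joint passes its speed limit or range.

## Working session

There is one attempt and no reset: what is moved stays moved. The work goes in short steps, Python scripts to look and compute and a tool call to move; the robot and the scene stay as the last step left them, time stands still between calls to the robot, and variables do not carry over. Pictures are saved under pics/ and viewed, at most 10 in all, crops included, and the job is handed in when it is done.

Besides the shell and the picture viewer there is one more tool, called as a command line: name --argument value ..., lists and objects as JSON in quotes. arm_command: Moves the arm, as the interface text tells. Its arguments: {"type":"object","properties":{"turn":{"type":"array"},"xyz":{"type":"array"},"claw":{"type":"array"},"squeeze":{"type":"number"}},"required":["turn","xyz","claw"]}

```bash
mkdir -p pics; cat > h.py <<'E'
import numpy as np, cv2
from rig import env, imaging
def cam(n):
    c=imaging.camera_info(n); R=cv2.Rodrigues(np.array(c["rvec"],float))[0]
    return np.array(c["camera_matrix"],float),float(c["k1"]),R,np.array(c["tvec"],float).ravel()
def rays(n,px,C=None):
    K,k1,R,t=C or cam(n)
    px=np.atleast_2d(np.array(px,float))
    s=cv2.undistortPoints(px.reshape(-1,1,2),K,np.array([k1,0,0,0,0.])).reshape(-1,2)
    d=np.c_[s,np.ones(len(s))]
    return -R.T@t,(d@R)          # d scaled so that cam depth=1
def onz(n,px,z,C=None):
    o,d=rays(n,px,C); return o+d*((z-o[2])/d[:,2])[:,None]
def proj(n,P,C=None):
    K,k1,R,t=C or cam(n)
    return cv2.projectPoints(np.atleast_2d(np.array(P,float)),cv2.Rodrigues(R)[0],t,K,np.array([k1,0,0,0,0.]))[0].reshape(-1,2)
def bydepth(n,px,dep,C=None):
    o,d=rays(n,px,C); px=np.atleast_2d(px).astype(int)
    return o+d*dep[px[:,1],px[:,0]][:,None]
E
python3 - <<'E'
from h import *
for n in("top","side"):
    im,d=imaging.get_image(n); cv2.imwrite(f"pics/{n}0.png",im); np.save(f"{n}0.npy",d)
    K,k1,R,t=cam(n); print(n,K[0,0],k1,-R.T@t,R[2])
s=env.observe();print(s["time_s"],s["position"],s["tool_rot"],s["ft_force"])
E
```

```text
top 493.20478335084823 -0.06548645846833567 [0.34173426 0.00914912 1.05515454] [ 0.2395144   0.00620639 -0.97087297]
side 472.1931803068505 0.03967944987230455 [0.12395931 0.55724045 0.90602485] [ 0.4201425  -0.49497658 -0.76057772]
0.1 [ 0.2089373  -0.50848352  0.23076255] [[ 9.25004252e-01  3.79956660e-01 -2.66290122e-04]
 [ 3.79956665e-01 -9.25003333e-01  1.32945125e-03]
 [ 2.58814608e-04 -1.33092677e-03 -9.99999081e-01]] [-0.45295586  0.28089253  0.32833246]
```

View pics/top0.png

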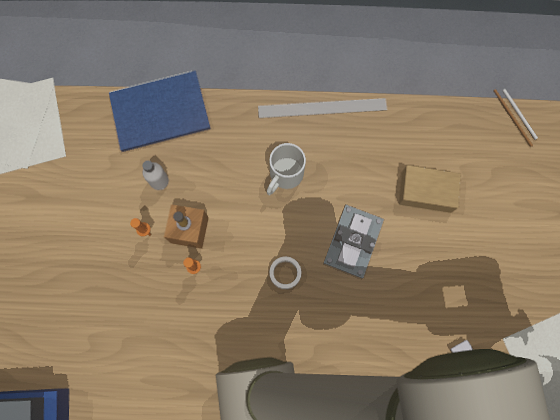

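View pics/side0.png

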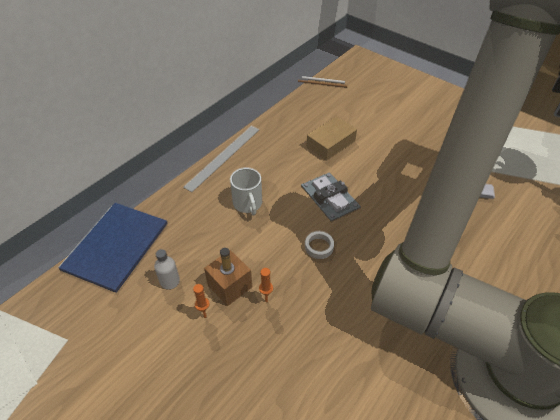

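The top view shows the stand and dark/brass punch at (183,222), with orange look-alikes at (140,227) and (192,265). The jig is at (355,240), the tape at (285,272), the mug at (287,165), the glue at (153,173) and the carton at (430,188). The punch standing in the block is the one that fits, because the other two are orange and stand on the desk. I'll confirm it in one enlarged crop.

```bash
python3 - <<'E'
from h import *
im=cv2.imread("pics/top0.png"); si=cv2.imread("pics/side0.png"); dt=np.load("top0.npy"); ds=np.load("side0.npy")
a=cv2.resize(im[190:290,120:220],(400,400),interpolation=cv2.INTER_CUBIC)
b=cv2.resize(im[195:285,310:400],(400,400),interpolation=cv2.INTER_CUBIC)
cv2.imwrite("pics/crop1.png",np.hstack([a,b]))
for n,d,pts in(("top",dt,[(179,216),(184,224),(172,232),(200,215),(355,239),(192,263),(140,225),(285,260)]),("side",ds,[(225,251),(228,268),(215,275),(240,280),(330,188)])):
    print(n,np.round(bydepth(n,pts,d),3).tolist())
E
```

```text
top [[0.559, 0.205, 0.133], [0.553, 0.203, 0.088], [0.54, 0.23, 0.07], [0.577, 0.175, 0.07], [0.547, -0.152, 0.019], [0.471, 0.176, 0.117], [0.543, 0.285, 0.111], [0.497, -0.003, 0.022]]
side [[0.557, 0.208, 0.136], [0.551, 0.212, 0.085], [0.568, 0.235, 0.069], [0.523, 0.208, 0.063], [0.55, -0.152, 0.028]]
```

View pics/crop1.png

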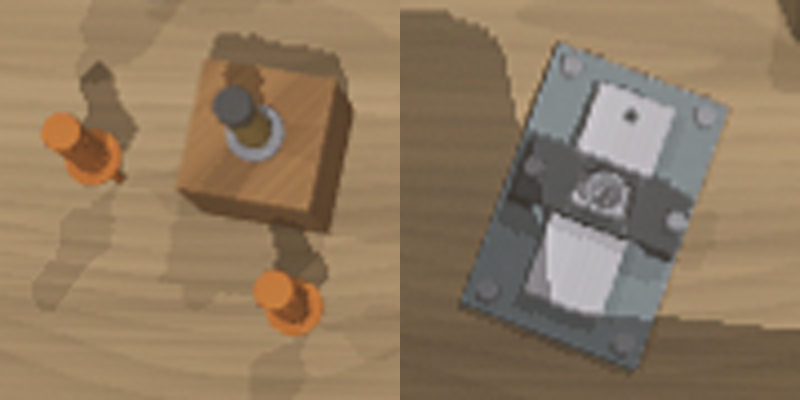

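The crop confirms it: a dark cap, brass grip and steel collar on the block, with the cap at top-view pixel (178,216). The bush is at (355,239). Next I'll triangulate both roughly and plan the approach.

```bash
python3 - <<'E'
from h import *
print(onz("top",[(178.1,216.0)],.134),onz("top",[(183.5,223)],.074),onz("top",[(355,238.7)],.034))
print(onz("side",[(225.5,250.5)],.134),onz("side",[(228,270)],.072))
s=env.observe(); R=s["tool_rot"];p=s["position"]
a=np.deg2rad(-30);y=np.array([np.cos(a),np.sin(a),0]);z=np.array([0,0,-1.]);Rt=np.c_[np.cross(y,z),y,z]
print("turn(5deg)",cv2.Rodrigues(R.T@Rt)[0].ravel()/np.deg2rad(5))
print("shift/50mm in start tool axes:",R.T@(np.array([.500,.16,.25])-p)/.05); print(Rt)
E
```

```text
[[0.55861817 0.20642661 0.134     ]] [[0.55840142 0.20702428 0.074     ]] [[ 0.54466525 -0.14932046  0.034     ]]
[[0.55833321 0.20610308 0.134     ]] [[0.55447006 0.21027741 0.072     ]]
turn(5deg) [-0.01372303 -0.00787166 -7.53379702]
shift/50mm in start tool axes: [ 10.46467965 -10.15567753  -0.3685244 ]
[[ 0.5        0.8660254  0.       ]
 [ 0.8660254 -0.5        0.       ]
 [ 0.         0.        -1.       ]]
```

arm_command --turn '[[0,0,-0.94],[0,0,-0.94],[0,0,-0.94],[0,0,-0.94],[0,0,-0.94],[0,0,-0.94],[0,0,-0.94],[0,0,-0.95],[0,0,0],[0,0,0],[0,0,0],[0,0,0]]' --xyz '[[0,0,0],[0,0,0],[0,0,0],[0,0,0],[0,0,0],[0,0,0],[0,0,0],[0,0,0],[0.95,0.21,-0.04],[0.95,0.21,-0.04],[0.95,0.21,-0.04],[0.95,0.21,-0.04]]' --claw '[50,50,50,50,50,50,50,50,50,50,50,50]'

```text
time_s: 1.3
position: [0.3413, -0.3636, 0.2391]
tool_rot: [[0.501, 0.866, -0.0], [0.866, -0.501, 0.001], [0.0, -0.001, -1.0]]
ft_force: [1.0, -0.9, 0.1]
grip_width: 0.0503
gripper_force: 0.0
```

arm_command --turn '[[0,0,0],[0,0,0],[0,0,0],[0,0,0],[0,0,0],[0,0,0],[0,0,0],[0,0,0]]' --xyz '[[0.95,0.21,-0.04],[0.95,0.21,-0.04],[0.95,0.21,-0.04],[0.95,0.21,-0.04],[0.95,0.21,-0.04],[0.95,0.21,-0.04],[0,0,0],[0,0,0]]' --claw '[50,50,50,50,50,50,50,50]'

```text
time_s: 2.1
position: [0.5377, -0.1492, 0.2508]
tool_rot: [[0.498, 0.867, -0.001], [0.867, -0.498, 0.0], [-0.0, -0.001, -1.0]]
ft_force: [-0.4, 0.5, 0.6]
grip_width: 0.0498
gripper_force: 0.0
```

```bash
python3 - <<'E'
from h import *
s=env.observe();print(s["time_s"],s["position"],s["tool_rot"][:,2],s["grip_width"],s["q"])
C=cam("wrist");im,d=imaging.get_image("wrist");cv2.imwrite("pics/w1.png",im)
np.save("w1.npy",d);print(-C[2].T@C[3],C[2]); print(proj("wrist",[[.545,-.149,.034],s["position"]],C))
E
```

```text
2.1 [ 0.53768256 -0.14920534  0.25075973] [-1.10367013e-03  2.26052473e-04 -9.99999365e-01] 0.04980451152630285 [-2.76566857e+01  2.19163631e+01  7.09019738e+01 -1.79009240e-02
  8.72436858e+01  2.24087339e+00]
[ 0.57414011 -0.08420177  0.39203643] [[ 0.86711855 -0.49809782 -0.00199577]
 [-0.47654234 -0.83074622  0.28769448]
 [-0.14495798 -0.24851415 -0.95772016]]
[[282.77142661 171.83574146]
 [277.53212495 277.28708345]]
```

View pics/w1.png

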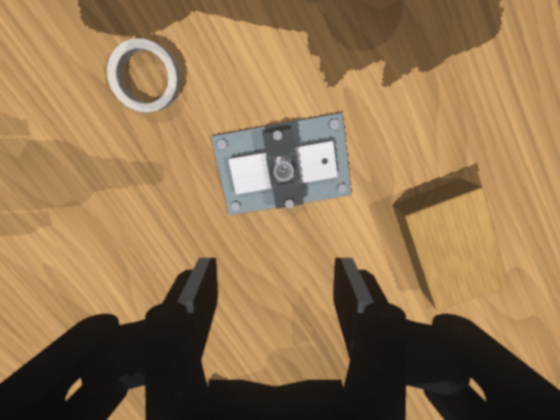

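The wrist view shows the jig bush at about (283,170), the tape at (142,75) and the carton at the right. I'll fit the bush circle.

```bash
python3 - <<'E'
from h import *
im=cv2.imread("pics/w1.png");x0,y0,f=262,148,10
g=cv2.resize(cv2.cvtColor(im,6)[y0:y0+46,x0:x0+46],None,fx=f,fy=f,interpolation=cv2.INTER_CUBIC)
for p2 in(30,20):
    c=cv2.HoughCircles(g,cv2.HOUGH_GRADIENT,1,15,param1=120,param2=p2,minRadius=40,maxRadius=150)
    print(None if c is None else [(x/f+x0-.45,y/f+y0-.45,r/f) for x,y,r in c[0][:5]])
cv2.imwrite("pics/bush.png",g)
s=env.observe(); 
for u in[(283,170),(284,170),(283,171)]: print(onz("wrist",[u],.034))
E
```

```text
None
None
[[ 0.54562661 -0.14844003  0.034     ]]
[[ 0.54650096 -0.14894408  0.034     ]]
[[ 0.54512129 -0.14932924  0.034     ]]
```

View pics/bush.png

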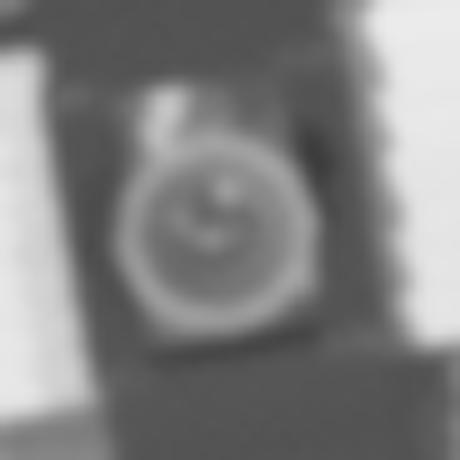

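arm_command --turn '[[0,0,0],[0,0,0],[0,0,0],[0,0,0],[0,0,0],[0,0,0],[0,0,0],[0,0,0],[0,0,0],[0,0,0]]' --xyz '[[0.8,-0.4,0],[0.8,-0.4,0],[0.8,-0.4,0],[0.8,-0.4,0],[0.8,-0.4,0],[0.8,-0.4,0],[0.8,-0.4,0],[0.77,-0.4,0],[0,0,0],[0,0,0]]' --claw '[50,50,50,50,50,50,50,50,50,50]'

```text
time_s: 3.15
position: [0.5583, 0.205, 0.2511]
tool_rot: [[0.501, 0.866, -0.0], [0.866, -0.501, -0.001], [-0.001, -0.0, -1.0]]
ft_force: [-0.1, -0.7, 0.6]
grip_width: 0.0497
gripper_force: 0.0
```

```bash
python3 - <<'E'
from h import *
s=env.observe();print(s["time_s"],s["position"],s["tool_rot"],s["ft_force"])
C=cam("wrist");im,d=imaging.get_image("wrist");cv2.imwrite("pics/w2.png",im);np.save("w2.npy",d)
print(proj("wrist",[[.5585,.2065,.134],[.5585,.2065,.074],s["position"]],C))
E
```

```text
3.15 [0.55829291 0.20500522 0.25110349] [[ 5.00562614e-01  8.65700191e-01 -4.99306408e-04]
 [ 8.65700028e-01 -5.00562839e-01 -5.52500817e-04]
 [-7.28234295e-04 -1.55688318e-04 -9.99999723e-01]] [-0.10389616 -0.7178731   0.57330123]
[[275.96522405 200.94053474]
 [275.89241613 182.90515846]
 [277.56485507 277.28891979]]
```

View pics/w2.png

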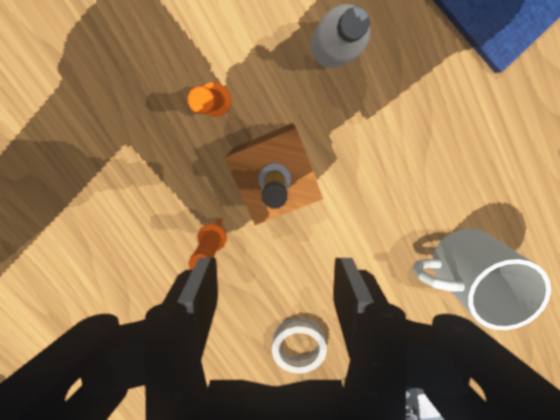

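The wrist view shows the punch cap at about (274,194), its collar at (275,178), and the oranges at (203,98) and (208,240). I'll refine the cap centre with a mask.

```bash
python3 - <<'E'
from h import *
im=cv2.imread("pics/w2.png");d=np.load("w2.npy");C=cam("wrist")
v,u=np.mgrid[155:225,240:310];px=np.c_[u.ravel(),v.ravel()]
P=bydepth("wrist",px,d,C)
for lo,hi in((.128,.142),(.071,.078)):
    m=(P[:,2]>lo)&(P[:,2]<hi)&(d[px[:,1],px[:,0]]>0)
    c,r=cv2.minEnclosingCircle(px[m].astype(np.float32));print(m.sum(),c,r,px[m].mean(0),np.median(P[m,2]),P[m].mean(0))
    z=.134 if lo>.1 else .074
    print(onz("wrist",[c,px[m].mean(0)],z,C))
E
```

```text
529 (274.5, 195.0) 13.124505043029785 [274.4120983  194.94706994] 0.13242633103981383 [0.55971271 0.209967   0.13233706]
[[0.55998562 0.21029665 0.134     ]
 [0.55994947 0.21036461 0.134     ]]
363 (274.5848693847656, 178.54159545898438) 16.233203887939453 [274.47933884 173.24242424] 0.07273282932616076 [0.56184969 0.21388157 0.07276127]
[[0.55963987 0.2098702  0.074     ]
 [0.56199745 0.21412479 0.074     ]]
```

```bash
python3 - <<'E'
from h import *
for n,(u0,u1,v0,v1) in(("top",(165,205,205,240)),("side",(210,245,240,285))):
    d=np.load(n+"0.npy");C=cam(n)
    v,u=np.mgrid[v0:v1,u0:u1];px=np.c_[u.ravel(),v.ravel()];P=bydepth(n,px,d,C)
    im=cv2.imread(f"pics/{n}0.png")
    for lo,hi,z in((.126,.145,.134),(.0715,.079,.074)):
        m=(P[:,2]>lo)&(P[:,2]<hi)&(np.hypot(P[:,0]-.5585,P[:,1]-.208)<.025)
        c,r=cv2.minEnclosingCircle(px[m].astype(np.float32))
        print(n,z,m.sum(),c,r,px[m].mean(0),P[m].mean(0),onz(n,[c],z,C))
E
```

```text
top 0.134 85 (177.5, 215.94444274902344) 5.273491859436035 [177.51764706 215.72941176] [0.5590888  0.20756546 0.13413838] [[0.55869156 0.20759654 0.134     ]]
top 0.074 162 (183.1666717529297, 223.1666717529297) 12.249817848205566 [184.58024691 224.32098765] [0.55579381 0.20464503 0.07374839] [[0.55803106 0.20768168 0.074     ]]
side 0.134 78 (224.5, 252.0) 4.924529075622559 [224.5 252. ] [0.55774433 0.2096488  0.13324663] [[0.55731144 0.21000116 0.134     ]]
side 0.074 109 (227.1056365966797, 268.96478271484375) 11.290684700012207 [227.33944954 270.08256881] [0.55444629 0.21204296 0.0738734 ] [[0.55664636 0.21046613 0.074     ]]
```

arm_command --turn '[[0,0,0],[0,0,0],[0,0,0],[0,0,0],[0,0,0],[0,0,0],[0,0,0],[0,0,0],[0,0,0]]' --xyz '[[0.07,-0.03,0.5],[0,0,0.5],[0,0,0.5],[0,0,0.5],[0,0,0.5],[0,0,0.5],[0,0,0.2],[0,0,0.12],[0,0,0]]' --claw '[50,50,50,50,50,50,50,50,50]'

```text
time_s: 4.1
position: [0.5591, 0.2088, 0.0855]
tool_rot: [[0.501, 0.865, 0.0], [0.865, -0.501, -0.0], [-0.0, 0.0, -1.0]]
ft_force: [0.4, -0.3, 0.2]
grip_width: 0.05
gripper_force: 0.0
```

arm_command --turn '[[0,0,0],[0,0,0],[0,0,0],[0,0,0],[0,0,0],[0,0,0]]' --xyz '[[0,0,0],[0,0,0],[0,0,0],[0,0,0],[0,0,0],[0,0,0]]' --claw '[28,24,20,14,14,14]' --squeeze 20

```text
time_s: 4.7
position: [0.5591, 0.2097, 0.086]
tool_rot: [[0.5, 0.866, 0.001], [0.866, -0.5, 0.0], [0.001, 0.001, -1.0]]
ft_force: [-0.2, -0.4, 5.7]
grip_width: 0.0175
gripper_force: 21.1
```

arm_command --turn '[[0,0,0],[0,0,0],[0,0,0],[0,0,0],[0,0,0],[0,0,0],[0,0,0],[0,0,0],[0,0,0],[0,0,0],[0,0,0],[0,0,0]]' --xyz '[[0,0,0],[0,0,0],[0,0,0],[0,0,-0.1],[0,0,-0.2],[0,0,-0.3],[0,0,-0.4],[0,0,-0.4],[0,0,-0.4],[0,0,-0.4],[0,0,-0.1],[0,0,0]]' --claw '[12,12,12,12,12,12,12,12,12,12,12,12]' --squeeze 70

```text
time_s: 5.9
position: [0.5586, 0.2097, 0.2008]
tool_rot: [[0.5, 0.866, 0.001], [0.866, -0.5, 0.0], [0.0, 0.0, -1.0]]
ft_force: [-1.1, 0.0, -1.8]
grip_width: 0.0166
gripper_force: 68.6
```

```bash
python3 - <<'E'
from h import *
s=env.observe();p=s["position"];R=s["tool_rot"];print(s["time_s"],p,R,s["ft_force"],s["grip_width"])
print("to bush",R.T@(np.array([.5453,-.1492,p[2]])-p)/.05)
C=cam("wrist");im,d=imaging.get_image("wrist");cv2.imwrite("pics/w3.png",im)
print(proj("wrist",[p+[0,0,-.016+.064],p+[0,0,-.016],p+[0,0,-.07]],C))
E
```

```text
5.9 [0.55864414 0.20971806 0.20076944] [[ 5.00148533e-01  8.65939442e-01  5.73247117e-04]
 [ 8.65939503e-01 -5.00148709e-01  2.12643780e-04]
 [ 4.70845441e-04  3.90043850e-04 -9.99999813e-01]] [-1.0677049   0.00192711 -1.79664176] 0.01661141866315077
to bush [-6.34950749e+00  3.35914377e+00 -1.67942360e-03]
[[278.47698903 351.74716098]
 [277.34211814 261.36493776]
 [276.87245538 223.83955349]]
```

View pics/w3.png

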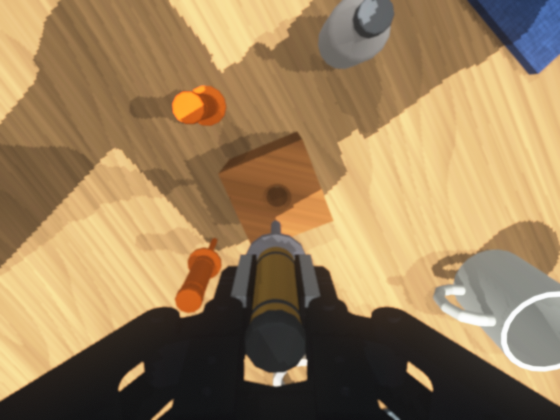

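The punch is held upright, with its point at (275,223) and the empty bore at (279,196). Carrying it over to the bush.

arm_command --turn '[[0,0,0],[0,0,0],[0,0,0],[0,0,0],[0,0,0],[0,0,0],[0,0,0],[0,0,0],[0,0,0],[0,0,0],[0,0,0],[0,0,0]]' --xyz '[[-0.4,0.21,0],[-0.8,0.42,0],[-0.8,0.42,0],[-0.8,0.42,0],[-0.8,0.42,0],[-0.8,0.42,0],[-0.8,0.42,0],[-0.8,0.42,0],[-0.35,0.21,0],[0,0,0.7],[0,0,0.7],[0,0,0.2]]' --claw '[12,12,12,12,12,12,12,12,12,12,12,12]'

```text
time_s: 7.15
position: [0.5432, -0.1485, 0.116]
tool_rot: [[0.501, 0.866, -0.008], [0.866, -0.501, 0.004], [-0.0, -0.009, -1.0]]
ft_force: [-0.3, 0.5, -1.8]
grip_width: 0.0162
gripper_force: 68.8
```

arm_command --turn '[[0,0,0],[0,0,0],[0,0,0]]' --xyz '[[0,0,0],[0,0,0],[0,0,0]]' --claw '[12,12,12]'

```text
time_s: 7.45
position: [0.5462, -0.1494, 0.1219]
tool_rot: [[0.5, 0.866, 0.003], [0.866, -0.5, -0.001], [0.0, 0.003, -1.0]]
ft_force: [0.2, -0.4, -1.6]
grip_width: 0.0161
gripper_force: 68.8
```

```bash
python3 - <<'E'
from h import *
w3=None
s=env.observe();p=s["position"];R=s["tool_rot"];print(s["time_s"],p,R,s["ft_force"],s["grip_width"])
out=[]
for n in("wrist","side","top"):
    C=cam(n);im,d=imaging.get_image(n);cv2.imwrite(f"pics/b_{n}.png",im);np.save(f"b_{n}.npy",d)
    q=proj(n,[[.5453,-.1492,.034],p+[0,0,-.07],p+[0,0,-.016],p+[0,0,.048]],C);print(n,np.round(q,1).tolist())
    c=np.clip(np.round(q[:2].mean(0)).astype(int),33,[526,386]);x,y=c
    out.append(cv2.resize(im[y-33:y+33,x-33:x+33],(266,266),interpolation=cv2.INTER_CUBIC));print("origin",x-33,y-33,"x",266/66)
cv2.imwrite("pics/b.png",np.hstack(out))
E
```

```text
7.45 [ 0.54616769 -0.1494368   0.12187772] [[ 4.99876129e-01  8.66093195e-01  2.53623727e-03]
 [ 8.66096895e-01 -4.99874496e-01 -1.28684492e-03]
 [ 1.53272699e-04  2.83989028e-03 -9.99995956e-01]] [ 0.16537478 -0.37602076 -1.55442179] 0.016054751043730883
wrist [[275.2, 215.2], [276.6, 223.7], [277.3, 261.3], [278.9, 351.7]]
origin 243 186 x 4.03030303030303
side [[331.2, 187.7], [331.6, 182.6], [333.5, 167.1], [335.9, 147.2]]
origin 298 152 x 4.03030303030303
top [[354.9, 238.4], [356.4, 236.3], [360.7, 231.0], [366.4, 223.9]]
origin 323 204 x 4.03030303030303
```

View pics/b.png

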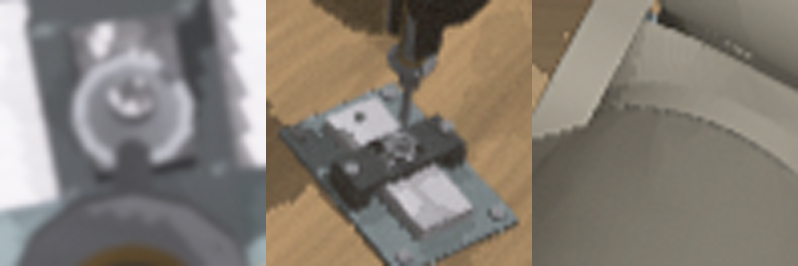

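Left crop (wrist): rim centre at about (275.6,213.4), point at about (275,221). Middle crop (side): the point is just above the bush. The arm hides the top view. Now working out the offset within the wrist view.

```bash
python3 - <<'E'
from h import *
s=env.observe();p=s["position"];R=s["tool_rot"];print(s["time_s"],p,R[:,2],s["ft_force"])
im=cv2.imread("pics/b_wrist.png");d=np.load("b_wrist.npy");g=cv2.cvtColor(im,6)
print(g[190:226:2,262:292:1][8:]); 
C=cam("wrist")
t=onz("wrist",[(274.9,221.3)],p[2]-.07,C)[0];b=onz("wrist",[(275.6,213.4)],.034,C)[0];S=onz("side",[(332.1,181.8),],p[2]-.07);B=onz("side",[(331.6,188.1)],.034)
print(t-p,b-p,"tip->bush tool axes mm",R.T@(b-t)*1e3,"side",S-p,B-p)
# w3: bore in stand vs tip
E
```

```text
7.6 [ 0.54578115 -0.14935971  0.12132916] [ 1.61932551e-03 -8.68408762e-04 -9.99998312e-01] [ 0.26879112 -0.97063867 -0.86842854]
[[116 152 178 186 177 162 149 144 143 144 142 134 125 130 152 169 163 149
  150 154 151 142 133 135 152 159 138  99  73  74]
 [155 180 182 168 151 140 138 148 169 171 147 122 113 114 122 129 129 127
  132 144 151 153 156 163 179 190 180 147 102  74]
 [181 186 170 149 137 133 133 147 179 199 182 148 139 146 144 138 140 144
  140 138 145 153 155 160 168 183 192 182 144  98]
 [187 185 165 144 134 132 128 125 134 158 175 185 199 206 194 170 162 160
  146 135 141 149 152 154 161 174 190 190 162 116]
 [185 181 160 141 132 129 127 123 116 110 118 137 153 159 156 141 122 113
  117 129 140 146 150 152 159 175 191 188 156 109]
 [173 176 163 144 132 129 126 126 122 118 112 107 104 102 101 105 112 121
  130 136 141 144 147 151 159 177 191 184 149 111]
 [160 181 180 162 141 130 127 125 124 123 123 122 123 124 126 129 133 135
  138 138 141 144 148 156 171 187 194 183 153 113]
 [126 163 183 182 163 143 131 126 124 124 120 114 109 107 108 115 124 132
  135 138 139 144 159 176 189 190 173 145 118 101]
 [101 126 161 181 183 176 163 148 134 119 102  89  83  83  84  88  95 108
  128 147 159 170 183 189 179 156 128 112 105 100]
 [ 97 101 111 129 152 174 183 180 161 127  96  82  80  81  81  82  86 102
  138 172 186 184 177 160 134 112  97  91  87  88]]
[-0.00016729  0.00197972 -0.07      ] [ 4.46149721e-05  1.40109023e-03 -8.73291607e-02] tip->bush tool axes mm [-0.39614681  0.44101494 17.32997707] side [[ 0.00129788 -0.00370771 -0.07      ]] [[-0.00199594  0.00049237 -0.08732916]]
```

arm_command --turn '[[0,0,0],[0,0,0],[0,0,0],[0,0,0],[0,0,0],[0,0,0],[0,0,0]]' --xyz '[[0.01,0.006,0.1],[0,0,0.1],[0,0,0.1],[0,0,0.1],[0,0,0.03],[0,0,0],[0,0,0]]' --claw '[12,12,12,12,12,12,12]'

```text
time_s: 8.3
position: [0.546, -0.1491, 0.0989]
tool_rot: [[0.5, 0.866, 0.0], [0.866, -0.5, -0.0], [0.0, 0.0, -1.0]]
ft_force: [0.0, -0.3, -1.5]
grip_width: 0.016
gripper_force: 68.8
```

arm_command --turn '[[0,0,0],[0,0,0],[0,0,0],[0,0,0]]' --xyz '[[0,0,0.04],[0,0,0.04],[0,0,0],[0,0,0]]' --claw '[12,12,12,12]'

```text
time_s: 8.7
position: [0.5459, -0.149, 0.0948]
tool_rot: [[0.5, 0.866, -0.0], [0.866, -0.5, 0.0], [0.0, -0.0, -1.0]]
ft_force: [0.6, -0.7, -2.1]
grip_width: 0.0166
gripper_force: 68.8
```

arm_command --turn '[[0,0,0],[0,0,0],[0,0,0],[0,0,0],[0,0,0],[0,0,0]]' --xyz '[[0,0,0.02],[0,0,0.02],[0,0,0.02],[0,0,0.02],[0,0,0.02],[0,0,0]]' --claw '[12,12,12,12,12,12]'

```text
time_s: 9.3
position: [0.5459, -0.149, 0.0897]
tool_rot: [[0.5, 0.866, -0.0], [0.866, -0.5, 0.0], [0.0, -0.0, -1.0]]
ft_force: [0.0, -0.7, -2.3]
grip_width: 0.0163
gripper_force: 68.8
```

arm_command --turn '[[0,0,0],[0,0,0],[0,0,0]]' --xyz '[[0,0,0.02],[0,0,0.02],[0,0,0]]' --claw '[12,12,12]'

```text
time_s: 9.6
position: [0.5459, -0.149, 0.0877]
tool_rot: [[0.5, 0.866, -0.0], [0.866, -0.5, 0.0], [0.0, -0.0, -1.0]]
ft_force: [-0.7, 0.2, -1.7]
grip_width: 0.016
gripper_force: 68.8
```

arm_command --turn '[[0,0,0],[0,0,0],[0,0,0]]' --xyz '[[0,0,0.02],[0,0,0],[0,0,0]]' --claw '[12,12,12]'

```text
time_s: 9.9
position: [0.546, -0.149, 0.0871]
tool_rot: [[0.5, 0.866, 0.0], [0.866, -0.5, -0.0], [0.0, 0.0, -1.0]]
ft_force: [-0.3, -0.7, 1.1]
grip_width: 0.0162
gripper_force: 69.1
```

arm_command --turn '[[0,0,0],[0,0,0],[0,0,0]]' --xyz '[[0,0,0.02],[0,0,0],[0,0,0]]' --claw '[12,12,12]'

```text
time_s: 10.2
position: [0.546, -0.1491, 0.0861]
tool_rot: [[0.5, 0.866, 0.0], [0.866, -0.5, -0.0], [0.0, 0.0, -1.0]]
ft_force: [-0.5, 1.3, 4.2]
grip_width: 0.0163
gripper_force: 69.3
```

arm_command --turn '[[0,0,0],[0,0,0],[0,0,0]]' --xyz '[[0,0,0.02],[0,0,0],[0,0,0]]' --claw '[12,12,12]'

```text
time_s: 10.5
position: [0.5461, -0.1491, 0.0853]
tool_rot: [[0.5, 0.866, 0.001], [0.866, -0.5, -0.0], [0.0, 0.001, -1.0]]
ft_force: [-0.5, 1.3, 6.4]
grip_width: 0.0163
gripper_force: 69.6
```

arm_command --turn '[[0,0,0],[0,0,0]]' --xyz '[[0,0,0.01],[0,0,0]]' --claw '[12,12]'

```text
time_s: 10.7
position: [0.5461, -0.1491, 0.0848]
tool_rot: [[0.5, 0.866, 0.001], [0.866, -0.5, -0.0], [0.0, 0.001, -1.0]]
ft_force: [-2.2, 0.2, 7.6]
grip_width: 0.0163
gripper_force: 69.7
```

arm_command --turn '[[0,0,0],[0,0,0]]' --xyz '[[0,0,0.01],[0,0,0]]' --claw '[12,12]'

```text
time_s: 10.9
position: [0.5461, -0.1491, 0.0845]
tool_rot: [[0.5, 0.866, 0.001], [0.866, -0.5, -0.001], [-0.0, 0.001, -1.0]]
ft_force: [-1.4, 0.5, 8.8]
grip_width: 0.0165
gripper_force: 69.8
```

arm_command --turn '[[0,0,0],[0,0,0]]' --xyz '[[0,0,0.01],[0,0,0]]' --claw '[12,12]'

```text
time_s: 11.1
position: [0.5462, -0.1492, 0.0841]
tool_rot: [[0.5, 0.866, 0.001], [0.866, -0.5, -0.001], [0.0, 0.001, -1.0]]
ft_force: [-2.3, 1.6, 8.9]
grip_width: 0.0165
gripper_force: 69.9
```

arm_command --turn '[[0,0,0],[0,0,0]]' --xyz '[[0,0,0.01],[0,0,0]]' --claw '[12,12]'

```text
time_s: 11.3
position: [0.5462, -0.1492, 0.0838]
tool_rot: [[0.5, 0.866, 0.001], [0.866, -0.5, -0.001], [0.0, 0.001, -1.0]]
ft_force: [-2.4, 1.6, 11.4]
grip_width: 0.0162
gripper_force: 70.0
```

arm_command --turn '[[0,0,0],[0,0,0]]' --xyz '[[0,0,0.008],[0,0,0]]' --claw '[12,12]'

```text
time_s: 11.5
position: [0.5462, -0.1492, 0.0835]
tool_rot: [[0.5, 0.866, 0.001], [0.866, -0.5, -0.001], [0.0, 0.002, -1.0]]
ft_force: [-2.7, 1.4, 11.6]
grip_width: 0.0164
gripper_force: 70.1
```

arm_command --turn '[[0,0,0],[0,0,0]]' --xyz '[[0,0,0.006],[0,0,0]]' --claw '[12,12]'

```text
time_s: 11.7
position: [0.5462, -0.1492, 0.0833]
tool_rot: [[0.5, 0.866, 0.001], [0.866, -0.5, -0.001], [0.0, 0.002, -1.0]]
ft_force: [-3.1, 1.0, 12.2]
grip_width: 0.0165
gripper_force: 70.2
```

arm_command --turn '[[0,0,0],[0,0,0]]' --xyz '[[0,0,0.006],[0,0,0]]' --claw '[12,12]'

```text
time_s: 11.9
position: [0.546, -0.149, 0.0827]
tool_rot: [[0.5, 0.866, 0.001], [0.866, -0.5, -0.0], [-0.0, 0.001, -1.0]]
ft_force: [-2.8, 0.5, 7.2]
grip_width: 0.0168
gripper_force: 69.7
```

The force fell from 12.2 to 7.2 N and the tool moved 0.6 mm for a 0.3 mm command, so the spring has snapped. I'll take one hold reading to be sure, then go straight up.

arm_command --turn '[[0,0,0]]' --xyz '[[0,0,0]]' --claw '[12]'

```text
time_s: 12.0
position: [0.5459, -0.149, 0.0825]
tool_rot: [[0.5, 0.866, 0.0], [0.866, -0.5, -0.0], [-0.0, 0.001, -1.0]]
ft_force: [-2.2, 1.1, 8.9]
grip_width: 0.0162
gripper_force: 69.7
```

arm_command --turn '[[0,0,0],[0,0,0],[0,0,0],[0,0,0],[0,0,0],[0,0,0],[0,0,0],[0,0,0],[0,0,0],[0,0,0],[0,0,0]]' --xyz '[[0,0,-0.04],[0,0,-0.06],[0,0,-0.1],[0,0,-0.1],[0,0,-0.2],[0,0,-0.4],[0,0,-0.5],[0,0,-0.5],[0,0,-0.5],[0,0,0],[0,0,0]]' --claw '[12,12,12,12,12,12,12,12,12,12,12]'

```text
time_s: 13.1
position: [0.5457, -0.1489, 0.2017]
tool_rot: [[0.5, 0.866, 0.0], [0.866, -0.5, 0.0], [0.0, 0.0, -1.0]]
ft_force: [-0.1, -0.3, -2.6]
grip_width: 0.0163
gripper_force: 68.7
```

```bash
python3 - <<'E'
from h import *
s=env.observe();p=s["position"];R=s["tool_rot"];print(s["time_s"],p,R[:,2],s["ft_force"],s["grip_width"])
C=cam("wrist");im,d=imaging.get_image("wrist");cv2.imwrite("pics/w4.png",im)
print(proj("wrist",[p+[0,0,.048],p+[0,0,-.016],p+[0,0,-.07]],C))
a=cv2.imread("pics/w3.png")[200:400,200:360];b=im[200:400,200:360]
cv2.imwrite("pics/cmp.png",cv2.resize(np.hstack([a,b]),None,fx=2.4,fy=2.4))
print("to stand",R.T@(np.array([.5591,.2095,p[2]])-p)/.05)
E
```

```text
13.1 [ 0.54571228 -0.14890404  0.20166718] [ 4.79483657e-05  1.53230819e-05 -9.99999999e-01] [-0.10637728 -0.33749589 -2.57043883] 0.016309006658444605
[[278.41618959 351.78775142]
 [277.35985709 261.32886588]
 [276.92285434 223.77023694]]
to stand [ 6.34072599e+00 -3.35384392e+00  1.22675475e-04]
```

View pics/cmp.png

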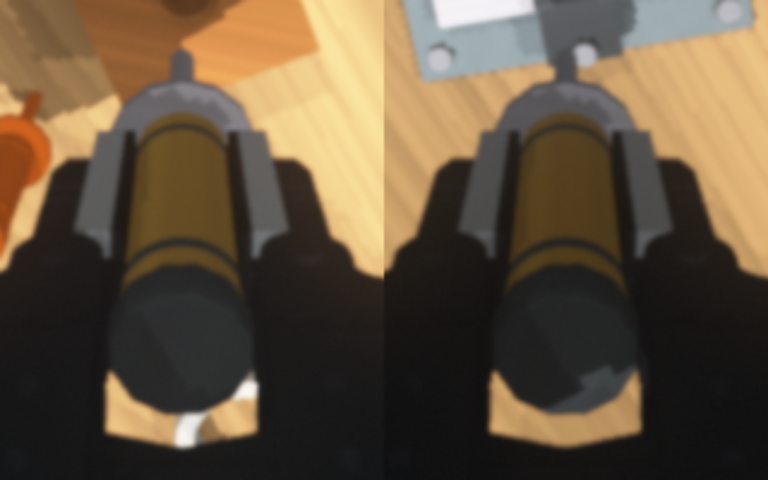

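The grip hasn't changed: the left crop (before) and the right crop (after) show the same held pose. Returning to the stand.

arm_command --turn '[[0,0,0],[0,0,0],[0,0,0],[0,0,0],[0,0,0],[0,0,0],[0,0,0],[0,0,0],[0,0,0],[0,0,0],[0,0,0],[0,0,0]]' --xyz '[[0.4,-0.21,0],[0.8,-0.42,0],[0.8,-0.42,0],[0.8,-0.42,0],[0.8,-0.42,0],[0.8,-0.42,0],[0.8,-0.42,0],[0.8,-0.42,0],[0.34,-0.2,0],[0,0,0],[0,0,0],[0,0,0]]' --claw '[12,12,12,12,12,12,12,12,12,12,12,12]'

```text
time_s: 14.35
position: [0.5594, 0.2081, 0.2012]
tool_rot: [[0.501, 0.865, -0.001], [0.865, -0.501, -0.0], [-0.001, -0.001, -1.0]]
ft_force: [0.4, -0.4, -1.5]
grip_width: 0.0166
gripper_force: 68.7
```

arm_command --turn '[[0,0,0],[0,0,0]]' --xyz '[[0,0,0],[0,0,0]]' --claw '[12,12]'

```text
time_s: 14.55
position: [0.5596, 0.2084, 0.2018]
tool_rot: [[0.501, 0.865, -0.0], [0.865, -0.501, -0.0], [-0.0, -0.0, -1.0]]
ft_force: [0.1, 0.8, -1.7]
grip_width: 0.0162
gripper_force: 68.7
```

arm_command --turn '[[0,0,0],[0,0,0],[0,0,0],[0,0,0],[0,0,0],[0,0,0],[0,0,0],[0,0,0]]' --xyz '[[0.014,-0.024,0.3],[0,0,0.4],[0,0,0.4],[0,0,0.4],[0,0,0.24],[0,0,0.1],[0,0,0],[0,0,0]]' --claw '[12,12,12,12,12,12,12,12]'

```text
time_s: 15.35
position: [0.5593, 0.2105, 0.1107]
tool_rot: [[0.5, 0.866, 0.002], [0.866, -0.5, 0.0], [0.001, 0.001, -1.0]]
ft_force: [-0.4, 0.1, -1.2]
grip_width: 0.0162
gripper_force: 68.7
```

arm_command --turn '[[0,0,0],[0,0,0],[0,0,0],[0,0,0],[0,0,0]]' --xyz '[[0,0,0.06],[0,0,0.06],[0,0,0.06],[0,0,0],[0,0,0]]' --claw '[12,12,12,12,12]'

```text
time_s: 15.85
position: [0.5589, 0.2103, 0.1007]
tool_rot: [[0.5, 0.866, -0.0], [0.866, -0.5, -0.0], [-0.0, 0.0, -1.0]]
ft_force: [0.7, -1.0, -3.2]
grip_width: 0.0165
gripper_force: 68.7
```

arm_command --turn '[[0,0,0],[0,0,0],[0,0,0],[0,0,0],[0,0,0],[0,0,0]]' --xyz '[[0,0,0.06],[0,0,0.06],[0,0,0.06],[0,0,0.06],[0,0,0],[0,0,0]]' --claw '[12,12,12,12,12,12]'

```text
time_s: 16.45
position: [0.5589, 0.2103, 0.0884]
tool_rot: [[0.5, 0.866, -0.0], [0.866, -0.5, -0.0], [-0.0, 0.0, -1.0]]
ft_force: [2.7, -2.5, -5.1]
grip_width: 0.0165
gripper_force: 68.6
```

arm_command --turn '[[0,0,0],[0,0,0],[0,0,0],[0,0,0]]' --xyz '[[0,0,0.02],[0,0,0.02],[0,0,0],[0,0,0]]' --claw '[12,12,12,12]'

```text
time_s: 16.85
position: [0.559, 0.2104, 0.087]
tool_rot: [[0.5, 0.866, 0.001], [0.866, -0.5, -0.0], [0.0, 0.001, -1.0]]
ft_force: [3.1, -3.7, -0.0]
grip_width: 0.0165
gripper_force: 68.9
```

arm_command --turn '[[0,0,0],[0,0,0],[0,0,0]]' --xyz '[[-0.006,0.018,0],[0,0,0],[0,0,0]]' --claw '[12,12,12]'

```text
time_s: 17.15
position: [0.559, 0.2101, 0.0866]
tool_rot: [[0.5, 0.866, -0.001], [0.866, -0.5, 0.0], [-0.0, -0.001, -1.0]]
ft_force: [0.8, -0.6, -1.5]
grip_width: 0.0164
gripper_force: 68.8
```

arm_command --turn '[[0,0,0],[0,0,0],[0,0,0]]' --xyz '[[0,0,0.01],[0,0,0],[0,0,0]]' --claw '[12,12,12]'

```text
time_s: 17.45
position: [0.5592, 0.21, 0.0862]
tool_rot: [[0.5, 0.866, -0.001], [0.866, -0.5, 0.0], [-0.0, -0.001, -1.0]]
ft_force: [0.2, 1.0, -0.7]
grip_width: 0.0164
gripper_force: 69.2
```

arm_command --turn '[[0,0,0],[0,0,0],[0,0,0]]' --xyz '[[0,0,0.01],[0,0,0],[0,0,0]]' --claw '[12,12,12]'

```text
time_s: 17.75
position: [0.5592, 0.2099, 0.0861]
tool_rot: [[0.5, 0.866, -0.0], [0.866, -0.5, 0.0], [0.0, -0.0, -1.0]]
ft_force: [-3.2, 0.3, 4.9]
grip_width: 0.0161
gripper_force: 69.5
```

It is seated: the collar is on the block and Fz is rising at the original height. Releasing.

arm_command --turn '[[0,0,0],[0,0,0],[0,0,0],[0,0,0],[0,0,0],[0,0,0],[0,0,0]]' --xyz '[[0,0,0],[0,0,0],[0,0,0],[0,0,0],[0,0,0],[0,0,0],[0,0,0]]' --claw '[16,17,20,30,50,50,50]' --squeeze 20

```text
time_s: 18.45
position: [0.5595, 0.2097, 0.0857]
tool_rot: [[0.5, 0.866, -0.0], [0.866, -0.5, -0.0], [-0.0, 0.0, -1.0]]
ft_force: [-0.6, 0.6, 0.5]
grip_width: 0.0498
gripper_force: 0.0
```

arm_command --turn '[[0,0,0],[0,0,0],[0,0,0],[0,0,0],[0,0,0],[0,0,0],[0,0,0],[0,0,0],[0,0,0],[0,0,0]]' --xyz '[[0,0,-0.1],[0,0,-0.2],[0,0,-0.4],[0,0,-0.5],[0,0,-0.5],[0,0,-0.5],[0,0,-0.5],[0,0,-0.6],[0,0,0],[0,0,0]]' --claw '[50,50,50,50,50,50,50,50,50,50]'

```text
time_s: 19.45
position: [0.5594, 0.2097, 0.2517]
tool_rot: [[0.5, 0.866, 0.002], [0.866, -0.5, 0.0], [0.001, 0.001, -1.0]]
ft_force: [0.7, -0.4, -0.4]
grip_width: 0.05
gripper_force: 0.0
```

```bash
python3 - <<'E'
from h import *
s=env.observe();print(s["time_s"],s["position"],s["ft_force"],s["grip_width"])
C=cam("wrist");im,d=imaging.get_image("wrist");v,u=np.mgrid[155:225,240:310];px=np.c_[u.ravel(),v.ravel()];P=bydepth("wrist",px,d,C)
for lo,hi,z in((.128,.142,.134),(.071,.078,.074)):
    m=(P[:,2]>lo)&(P[:,2]<hi);c,r=cv2.minEnclosingCircle(px[m].astype(np.float32));print(m.sum(),c,r,np.median(P[m,2]),onz("wrist",[c],z,C))
si,_=imaging.get_image("side")
cv2.imwrite("pics/end.png",np.hstack([cv2.resize(im[100:280,180:360],(400,400)),cv2.resize(si[210:320,150:310],(400,275))[:,:].copy() if 0 else cv2.resize(si[210:330,165:285],(400,400))]))
E
```

```text
19.45 [0.55935195 0.20974604 0.25168161] [ 0.70723637 -0.39021225 -0.40206001] 0.05000768645077137
532 (275.4403076171875, 200.8134307861328) 13.1259765625 0.13232471951116226 [[0.55942056 0.21147054 0.134     ]]
356 (275.320556640625, 177.19371032714844) 20.26352310180664 0.07256420837924493 [[0.56204093 0.21609734 0.074     ]]
```

View pics/end.png

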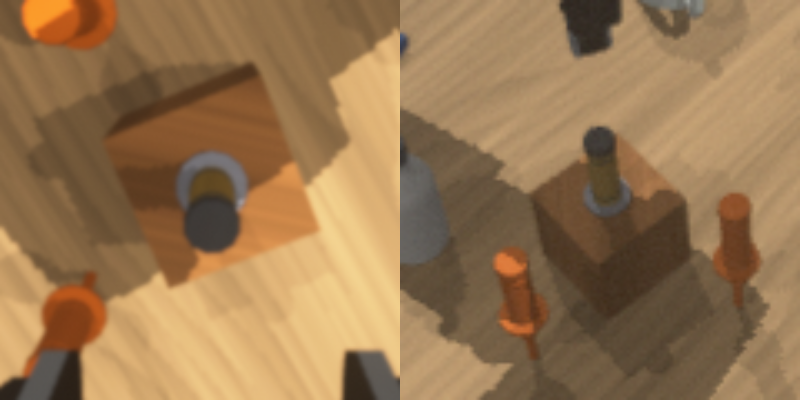

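The punch stands upright in the stand with its collar flat on the block (cap height 0.132 m, the same as at the start). The gripper is clear and the oranges are untouched. Handing in.

```bash
python3 -c "
from rig import env
print(env.close_job())"
```

```text
the job is handed in; nothing more can be done
None
```

I pressed the punch through the guide bush until the spring snapped (about 14 N, then a drop of about 5 N, with no ramming), put it back upright in the stand, let go, and handed the job in at about 19.6 s.

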